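# Pack the inspection instruments in their foam tray

### The job

Put the probe meter and the pistol-shaped thermometer back in the foam kit tray on the desk, each lying down in the cut-out of its own outline so that it sits flat on the pocket floor. They are delicate, so set them down gently and do not drop them.

Things in the scene. Friction and masses are not known exactly. Their poses are not given: they have to be found in the camera images.
- meter_mid (a point): Loose probe meter lying screen up: grey block 80 x 46 x 30 mm high, small screen and 3 white buttons on top, steel probe 50 x 18 x 18 mm high out of one end, level with the underside. 0.13-0.24 kg. Point: centre of the grey block, 15 mm above its underside; x along it to the probe (block x -40..40, probe 40..90), y across the 46 mm, z up. Grip the block across y, upper half.
- thermometer_mid (a point): Loose white pistol-shaped thermometer on its side, an L in plan, 36 mm high all over, 0.15-0.26 kg. Point: on the handle, 18 mm above the underside. x along the barrel to its dark nose, y from handle to barrel, z up. From the point, in mm: handle x -17..17, y -39..31; barrel x -27..83, y 31..73. Grip the handle here across x, upper half.
- meter_pocket (a point): Meter's cut-out in the fixed tray (dark foam 186 x 256 mm, 18 mm high, aluminium edge; pockets 12 mm deep, light grey floors 6 mm above the desk). Point: on the floor, where the centre of the meter's block belongs; x: where the probe must point; z up. The meter's outline plus 8 mm all round: fits one way only. Seated it stands 18 mm proud: keep fingertips over 12 mm above its underside.
- thermometer_pocket (a point): Thermometer's L-shaped cut-out in the same tray, 8 mm room all round, 12 mm deep: fits one way only. Point: on the floor, straight below where thermometer_mid belongs (18 mm above it); x: where the nose must point; y from handle to barrel; z up. Seated it stands 24 mm proud: keep fingertips over 12 mm above its underside. The meter's pocket is 3 mm in x and 142 mm in y from here.

How it is judged (in metres and radians):
At the end, for the whole second after the job is handed in: The meter and the thermometer both lie at rest and released in their own pockets: each centre point within 16 mm (meter) or 18 mm (thermometer) of its pocket's point in plan, underside within 5 mm of the pocket floor, level within 7 degrees and in line with the pocket within 17 degrees (horizontal distance between meter_mid and meter_pocket below 0.016 m and z of meter_mid in the frame of meter_pocket below 0.02 m and angle between each of meter_mid, thermometer_mid's own z axis and vertical below 0.12 rad and angle between the x axis of meter_mid and the x axis of meter_pocket, either way round below 0.3 rad and linear speed of each of meter, thermometer below 0.02 m/s and horizontal distance between thermometer_mid and thermometer_pocket below 0.018 m and z of thermometer_mid in the frame of thermometer_pocket below 0.023 m and angle between the x axis of thermometer_mid and the x axis of thermometer_pocket, either way round below 0.3 rad); the robot touches nothing.
It fails at once if the meter is dropped (falls freely by more than about 25 mm) (linear speed of meter above 0.7 m/s and contact force between the fingers and meter below 0.05 N).
It fails at once if the thermometer is dropped (falls freely by more than about 25 mm) (linear speed of thermometer above 0.7 m/s and contact force between the fingers and thermometer below 0.05 N).
It also fails if it takes over 51 s, if anything falls off the work surface, if the arm or the gripper's body presses on something with over 40 N, if the wrist force passes 120 N, or if a joint passes its speed limit or range.

### The arm

A 6-joint arm with a two-finger parallel gripper is mounted at the origin on the work surface. World frame = base frame: x ahead of the robot, y to its left, z up, the work surface at z = 0. Lengths are in m, angles in degrees, forces in N, time in s.
With the tool pointing down it reaches from about 0.325 to 0.775 m from the base axis. Payload 9.3 kg.
Tool frame: the origin (TCP) lies at the very end of the fingers, on their centre line; the grasp point (between the pads) lies 19 mm behind it; z points along the fingers, x is the direction in which the jaws open and shut, and the axes are right-handed (so a half turn about z gives the same grasp; the last joint's range is limited). The gripper opens to 85 mm and grips with 20 to 120 N. Pads are 22 mm wide; open, the fingers measure 114 mm over their backs; the gripper's body (76 mm by 85 mm) begins 54 mm behind the grasp point. The pads swing forward as they close: fully open they stand 13 mm farther back than shut.
Start: joints at [-80.936, 14.817, 1.232, 76.415, 0, 81.257], TCP at [0.168, -0.524, 0.231] pointing down, gripper open.
Joint ranges: [-174.27, 174.27], [-52.1, 104.24], [-59.71, 78.15], [-110.17, 111.67], [-87.03, 83.33], [-180, 180]. Speed limits (degrees/s): [127.2, 127.2, 159.86, 180, 180, 180].

### API

Orientations are given as a 3x3 rotation matrix whose columns are the frame's x, y, z axes.
In Python, from bench import robot gives the robot as it stands.
- The arm moves only by the tool carry_out, never from a script. Its argument "moves" is a list of rows, each an object with "claw": the finger opening in mm, from 0 to 85.4; "slide": the shift along the tool's x, y, z in mm, a list of three; "twist": the turn about the tool's z in degrees. In form: [{"claw": claw, "slide": [tx, ty, tz], "twist": twist}, ...]. A call has exactly 10 rows; each row is the pose to reach, as a shift and turn from the pose commanded when the call began, along the tool's axes at that moment; what a row does not reach only later rows make up. A row lasts 1/12 s, in which the tool goes at most 41.7 mm and 7.16 degrees, less where a joint would pass 70% of its speed; a pose out of reach is approached as far as the arm can. A call with a gripper value outside its range is refused whole. The fingers move at their own pace and stop on an object; "force" is the grip in N (left out, the last holds). Time passes only in rows, so rows that repeat a pose let the fingers close, or fill a call up. It gives the time, the measured TCP pose, the force and the opening at its end, in the units of the state.
- robot.read_state(): the state, without advancing time (a new reading comes with each control period).
- robot.capture(name): name is "side" or "top"; returns the picture (420x560x3 uint8, red, green, blue); there is no depth.
- robot.camera_params(name): a dict with "camera_matrix" (3x3 intrinsics, pixels), "rvec" (rotation vector, rad) and "tvec" (3), from world to camera coordinates, as OpenCV has them. Camera axes: x right, y down, z forward; pixel columns grow to the right and rows downward; lengths in m; the calibration is good to about 2 mm. A picture is of the moment at which its call begins. camera_params takes no time and is no camera call.
- robot.finish_job(): hands the job in, once; it reports no verdict.
The state is a dict: "t": time; "joint_positions": joint angles; "qvel": joint speeds; "tau": joint torques, N m; "position": TCP position; "ee_rot": TCP orientation; "force": force on the tool from outside, world axes, zero at the start; "moment": the same for the moment, N m; "gripper_width": finger opening in m.
Only numpy, scipy, OpenCV 4.12 (cv2) and the standard library are available. Lean on these libraries where they do the work, as an engineer would, in place of code of your own. Each camera call takes 0.05 s, during which the arm holds its last target.

## Working session

There is one attempt and no reset: what is moved stays moved. The work goes in short steps, Python scripts to look and compute and a tool call to move; the robot and the scene stay as the last step left them, time stands still between calls to the robot, and variables do not carry over. Pictures are saved under pics/ and viewed, and the job is handed in when it is done.

Besides the shell and the picture viewer there is one more tool, called after "Emit:" as name(argument=value, ...) on one line, values as JSON. carry_out: Moves the arm, as the interface text tells. Its arguments: {"type":"object","properties":{"moves":{"type":"array","items":{"type":"object","properties":{"claw":{"type":"number"},"slide":{"type":"array","items":{"type":"number"}},"twist":{"type":"number"}}}},"force":{"type":"number"}},"required":["moves"]}

```bash
mkdir -p pics; ls; python3 - <<'E'
from bench import robot
import cv2
for n in("top","side"):
    im=robot.capture(n); cv2.imwrite(f"pics/{n}0.png",im[:,:,::-1])
    print(robot.camera_params(n))
s=robot.read_state(); print(s)
E
```

```text
pics
{'camera_matrix': array([[393.73312334,   0.        , 275.91592177],
       [  0.        , 393.73312334, 215.34514445],
       [  0.        ,   0.        ,   1.        ]]), 'rvec': array([ 2.12490945, -2.1197801 ,  0.22004705]), 'tvec': array([-0.04381714,  0.52449674,  0.85087641])}
{'camera_matrix': array([[513.25728067,   0.        , 279.51035992],
       [  0.        , 513.25728067, 208.43983834],
       [  0.        ,   0.        ,   1.        ]]), 'rvec': array([ 0.86463471, -2.40606888,  1.23613817]), 'tvec': array([0.38296111, 0.24942518, 0.94656726])}
{'t': 0.1, 'joint_positions': array([-8.09352682e+01,  1.48476599e+01,  1.19381168e+00,  7.64156543e+01,
       -7.68786216e-04,  8.12565829e+01]), 'qvel': array([ 0.05475498, -0.06991694,  0.05488961, -0.11028477,  0.0414162 ,
        0.02994565]), 'tau': array([ 5.81420012e-03, -5.56690121e+01,  3.45073843e+01,  1.15119922e-02,
       -2.84271700e-04, -5.49783749e-06]), 'position': array([ 0.16815737, -0.52339622,  0.23072342]), 'ee_rot': array([[ 3.05830603e-01, -9.52085921e-01, -2.04366068e-04],
       [-9.52085185e-01, -3.05830623e-01,  1.19578292e-03],
       [-1.20098948e-03, -1.71133105e-04, -9.99999264e-01]]), 'force': array([-1.12413047, -0.06029304,  0.70218724]), 'moment': array([-0.00963829,  0.01479089,  0.00547494]), 'gripper_width': 0.08522004220964695}
```

View pics/top0.png

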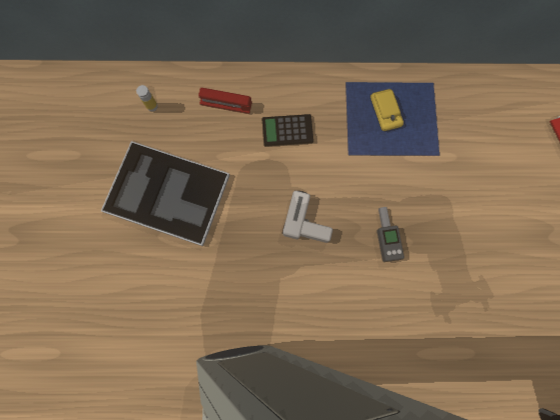

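View pics/side0.png

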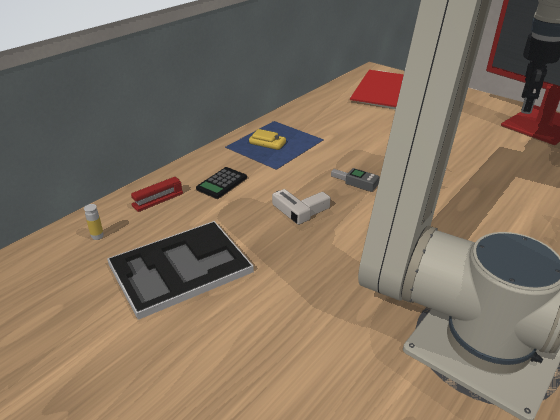

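```bash
python3 - <<'E'
import cv2,numpy as np
t=cv2.imread("pics/top0.png");s=cv2.imread("pics/side0.png")
a=cv2.resize(t[180:270,270:420],(750,450),interpolation=cv2.INTER_CUBIC)
b=cv2.resize(t[135:250,95:240],(725,575),interpolation=cv2.INTER_CUBIC)
cv2.imwrite("pics/a.png",a);cv2.imwrite("pics/b.png",b)
c=cv2.resize(s[150:240,250:400],(750,450),interpolation=cv2.INTER_CUBIC);cv2.imwrite("pics/c.png",c)
E
```

```text
(no output)
```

View pics/a.png

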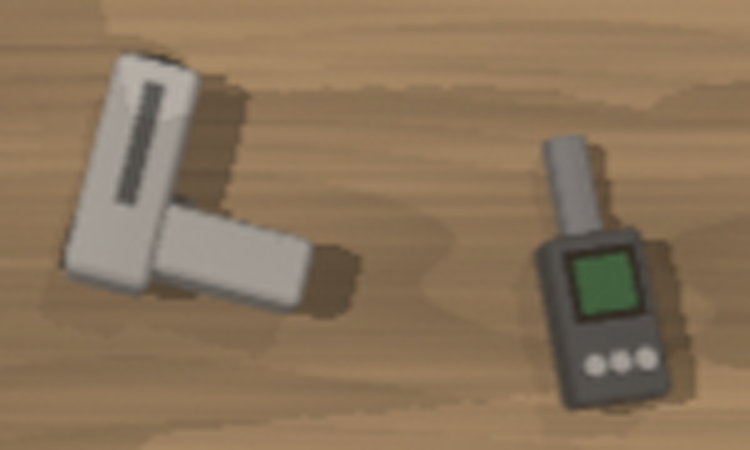

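View pics/b.png

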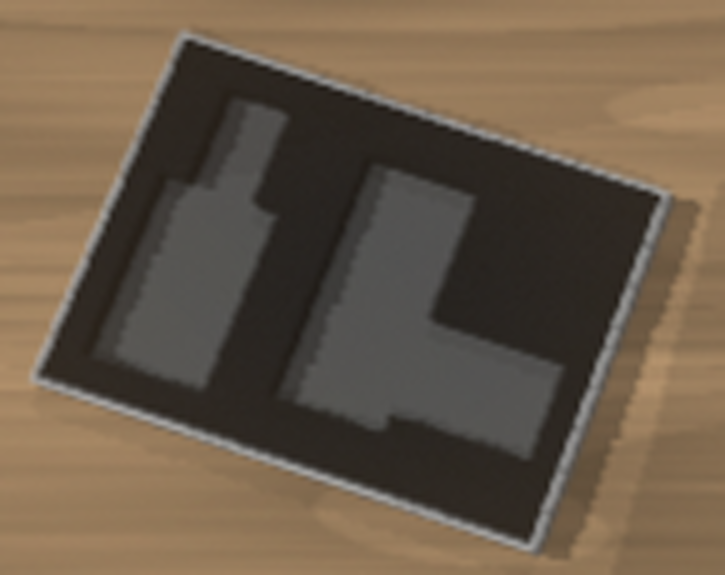

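View pics/c.png

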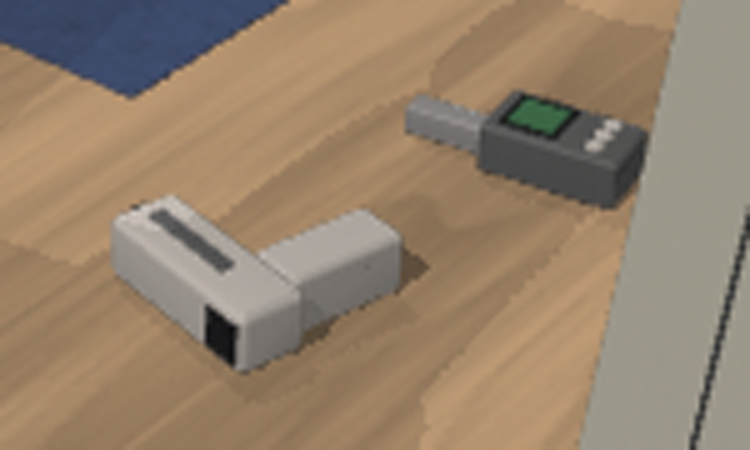

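```bash
cat > h.py <<'E'
import cv2,numpy as np
from bench import robot
def cam(n):
    p=robot.camera_params(n);R=cv2.Rodrigues(p["rvec"])[0];return p["camera_matrix"],R,np.array(p["tvec"]),p
def ray(n,px,z):
    K,R,t,_=cam(n);px=np.atleast_2d(np.array(px,float));c=-R.T@t
    d=(R.T@np.linalg.inv(K)@np.c_[px,np.ones(len(px))].T).T
    return (c+d*((z-c[2])/d[:,2])[:,None])
def proj(n,P):
    K,R,t,p=cam(n);return cv2.projectPoints(np.array(P,float),p["rvec"],p["tvec"],K,None)[0][:,0]
E
python3 - <<'E'
from h import *
K,R,t,_=cam("top");print("cam",-R.T@t);K,R,t,_=cam("side");print("cam",-R.T@t)
im=cv2.imread("pics/top0.png");hsv=cv2.cvtColor(im,cv2.COLOR_BGR2HSV)
print(hsv[190,130],hsv[215,190],hsv[200,150],hsv[215,300],hsv[230,318],hsv[252,385],hsv[217,384],hsv[260,350])
# tray
sat=hsv[:,:,1];v=hsv[:,:,2]
m=((sat<75)).astype(np.uint8)*255; m[:,:]=m
cv2.imwrite("pics/m.png",m)
roi=np.zeros_like(m)
def cs(box,mm,name):
    x0,y0,x1,y1=box;q=np.zeros_like(mm);q[y0:y1,x0:x1]=mm[y0:y1,x0:x1]
    c=max(cv2.findContours(q,cv2.RETR_EXTERNAL,cv2.CHAIN_APPROX_NONE)[0],key=cv2.contourArea)
    return c
def rect(P):
    r=cv2.minAreaRect((P[:,:2]*1000).astype(np.float32));b=cv2.boxPoints(r);return r,b
c=cs((95,130,240,255),m,"tray");print("tray",rect(ray("top",c[:,0],.018)))
for nm,b,z in(("therm",(275,180,345,250),.036),("meter",(370,195,415,270),.03)):
    c=cs(b,m,nm);P=ray("top",c[:,0],z);print(nm,cv2.contourArea(c),rect(P))
    print(cv2.approxPolyDP(c,3,True)[:,0].tolist())
E
```

```text
cam [ 0.34802674 -0.03391535  0.93740844]
cam [-0.09377934  0.7275624   0.75280815]
[23 12 87] [30  6 84] [17 44 41] [ 17  22 160] [ 16  21 161] [19 24 84] [ 11  16 126] [ 17 100 138]
tray (((588.2300415039062, 221.98129272460938), (261.1458740234375, 188.71412658691406), 71.42207336425781), array([[457.19003 , 128.27396 ],
       [636.0705  ,  68.150734],
       [719.27    , 315.68863 ],
       [540.3896  , 375.81186 ]], dtype=float32))
therm 1286.0 (((522.8569946289062, -123.46017456054688), (112.70843505859375, 114.71728515625), 76.03375244140625), array([[ 453.59286 , -164.30493 ],
       [ 564.9189  , -191.99197 ],
       [ 592.1211  ,  -82.61542 ],
       [ 480.7951  ,  -54.928375]], dtype=float32))
[[293, 191], [283, 235], [329, 241], [330, 227], [304, 218], [309, 194]]
meter 854.5 (((487.9808654785156, -304.6553649902344), (127.08915710449219, 51.076393127441406), 7.89567756652832), array([[ 421.53052, -288.08838],
       [ 428.54688, -338.68054],
       [ 554.4312 , -321.22235],
       [ 547.41486, -270.6302 ]], dtype=float32))
[[380, 207], [382, 226], [377, 233], [382, 258], [403, 258], [398, 228], [390, 225], [386, 207]]
```

View pics/m.png

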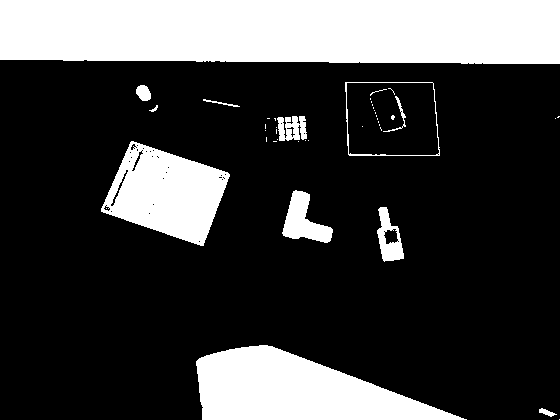

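```bash
cat > meas.py <<'E'
from h import *
def cs(box,mm):
    x0,y0,x1,y1=box;q=np.zeros_like(mm);q[y0:y1,x0:x1]=mm[y0:y1,x0:x1]
    return max(cv2.findContours(q,cv2.RETR_EXTERNAL,cv2.CHAIN_APPROX_NONE)[0],key=cv2.contourArea)[:,0].astype(float)
def ext(c,ang,zfar,znear,pad=.5,n="top"):
    # returns extents along axis u(ang) ,v(ang+90): for each plane
    out=[]
    for z in (zfar,znear):
        cc=c.copy(); P=ray(n,cc,z)[:,:2]*1000
        a=np.radians(ang);u=np.array([np.cos(a),np.sin(a)]);v=np.array([-u[1],u[0]])
        out.append([np.percentile(P@u,[1,99]).round(1).tolist(),np.percentile(P@v,[1,99]).round(1).tolist()])
    return out
E
python3 - <<'E'
from meas import *
im=cv2.imread("pics/top0.png");hsv=cv2.cvtColor(im,cv2.COLOR_BGR2HSV);m=((hsv[:,:,1]<75)*255).astype(np.uint8)
def fitang(c,z,p,q,tol=2.5):
    # angle of contour points near segment p-q
    p=np.array(p,float);q=np.array(q,float);d=(q-p);L=np.linalg.norm(d);d/=L;w=c-p;s=w@d;o=abs(w@np.array([-d[1],d[0]]))
    sel=c[(s>.15*L)&(s<.85*L)&(o<tol)];P=ray("top",sel,z)[:,:2];l=cv2.fitLine(P.astype(np.float32),cv2.DIST_L2,0,.01,.01).ravel()
    return round(float(np.degrees(np.arctan2(l[1],l[0]))),1),len(sel)
c=cs((275,180,345,250),m)
print("therm",fitang(c,.036,(304,218),(309,194)),fitang(c,0,(283,235),(293,191)),fitang(c,.036,(330,227),(304,218)),fitang(c,0,(329,241),(283,235)))
for a in(-14,-15,-17):print(a,ext(c,a,.036,0))
c=cs((370,195,415,270),m)
print("meter",fitang(c,.03,(403,258),(398,228)),fitang(c,0,(377,233),(382,258)))
for a in(8,9,10,):print(a,ext(c,a,.03,0),ext(c,a,.018,0)[0][0])
print(hsv[170:215:5,120:215:6,2])
E
```

```text
therm (-14.8, 17) (-14.7, 31) (72.7, 18) (84.0, 32)
-14 [[[480.4, 593.9], [-49.2, 63.0]], [[485.8, 603.8], [-53.3, 63.5]]]
-15 [[[479.5, 593.1], [-40.3, 72.4]], [[484.9, 603.1], [-44.2, 73.0]]]
-17 [[[477.3, 591.0], [-22.7, 92.3]], [[482.7, 600.9], [-26.4, 93.3]]]
meter (7.6, 21) (7.9, 18)
8 [[[377.6, 504.0], [-395.1, -344.3]], [[378.9, 509.4], [-405.5, -353.0]]] [378.1, 506.1]
9 [[[371.0, 497.5], [-402.6, -351.4]], [[372.1, 502.7], [-413.0, -360.1]]] [371.4, 499.6]
10 [[[364.3, 490.9], [-410.1, -358.2]], [[365.2, 496.0], [-420.6, -367.0]]] [364.6, 492.9]
[[56 41 40 74 85 42 41 40 50 79 44 42 43 44 45 46]
 [45 51 87 85 85 40 40 40 61 84 84 79 43 43 43 45]
 [46 65 86 85 84 40 40 35 64 83 84 84 42 41 44 45]
 [41 69 86 86 84 40 40 53 84 82 83 47 41 42 43 44]
 [59 88 86 86 77 40 39 61 84 84 84 39 41 42 44 44]
 [66 88 87 85 42 40 34 65 85 84 83 39 40 42 43 43]
 [82 88 87 86 42 41 54 85 84 84 83 44 40 42 42 45]
 [89 88 88 68 42 41 62 85 85 84 85 85 80 74 42 44]
 [48 56 87 44 43 38 79 86 85 85 84 85 84 85 82 44]]
```

```bash
python3 - <<'E'
from meas import *
im=cv2.imread("pics/top0.png");hsv=cv2.cvtColor(im,cv2.COLOR_BGR2HSV)
m=((hsv[:,:,2]>49)*255).astype(np.uint8)
full=cs((95,130,240,255),((hsv[:,:,1]<75)*255).astype(np.uint8))
inn=np.zeros_like(m);cv2.fillPoly(inn,[full.astype(np.int32)],255);inn=cv2.erode(inn,np.ones((11,11)))
m&=inn
cv2.imwrite("pics/mp.png",cv2.resize(m[135:250,95:240],(725,575),interpolation=0))
P=ray("top",full,.018)[:,:2];print(cv2.minAreaRect((P*1000).astype(np.float32)))
n,l,st,ce=cv2.connectedComponentsWithStats(m)
for i in range(1,n):
    if st[i,4]<200: continue
    q=((l==i)*255).astype(np.uint8);c=cs((0,0,560,420),q)
    print(st[i],ext(c,-18.5,.018,.006))
print("tray",ext(full,-18.5,.018,0))
E
```

```text
((588.2300415039062, 221.98129272460938), (261.1458740234375, 188.71412658691406), 71.42207336425781)
[ 113  155   40   59 1175] [[[414.6, 558.0], [445.5, 503.8]], [[415.6, 560.8], [450.3, 509.4]]]
[ 151  168   57   59 1747] [[[424.1, 547.7], [287.6, 412.2]], [[425.2, 550.4], [290.3, 416.5]]]
tray [[[393.1, 581.7], [266.8, 527.7]], [[394.1, 586.4], [270.5, 536.4]]]
```

View pics/mp.png

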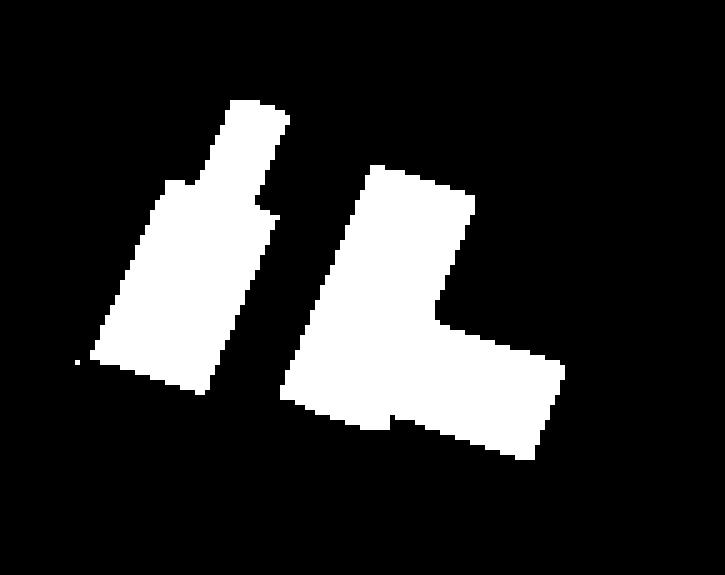

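```bash
cat > go.py <<'E'
import sys;from h import *
def go(x,y,z,yaw):
    s=robot.read_state();R=np.array(s["ee_rot"]);p=np.array(s["position"])*1000
    d=R.T@(np.array([x,y,z])-p);cy=np.degrees(np.arctan2(R[1,0],R[0,0]))
    tw=-((yaw-cy+180)%360-180)
    print("t",round(s["t"],2),"pos",p.round(1),"yaw",round(cy,1),"F",np.round(s["force"],1),"w",round(s["gripper_width"]*1000,1),"-> slide",d.round(1),"twist",round(tw,1))
if __name__=="__main__": go(*map(float,sys.argv[1:]))
E
python3 go.py 493.4 -132.8 130 -14.8
```

```text
t 0.1 pos [ 168.2 -523.4  230.7] yaw -72.2 F [-1.1 -0.1  0.7] w 85.2 -> slide [-272.3 -429.1  101.1] twist -57.4
```

Emit:
carry_out(moves=[{"claw": 85,"slide": [-10,-16,3],"twist": -3},{"claw": 85,"slide": [-28,-44,8],"twist": -8},{"claw": 85,"slide": [-48,-76,15],"twist": -13},{"claw": 85,"slide": [-68,-107,22],"twist": -18},{"claw": 85,"slide": [-88,-139,30],"twist": -23},{"claw": 85,"slide": [-108,-170,38],"twist": -28},{"claw": 85,"slide": [-128,-202,46],"twist": -33},{"claw": 85,"slide": [-148,-233,54],"twist": -38},{"claw": 85,"slide": [-166,-262,60],"twist": -42},{"claw": 85,"slide": [-180,-284,65],"twist": -45}])

```text
t: 0.93
position: [0.3845, -0.263, 0.1657]
ee_rot: [[0.892, -0.453, -0.0], [-0.453, -0.892, 0.001], [-0.001, -0.001, -1.0]]
force: [0.5, -0.8, 0.0]
gripper_width: 0.085
```

```bash
python3 go.py 493.4 -132.8 130 -14.8
```

```text
t 0.93 pos [ 384.5 -263.   165.7] yaw -26.9 F [ 0.5 -0.8  0. ] w 85.0 -> slide [  38.2 -165.4   35.8] twist -12.1
```

Emit:
carry_out(moves=[{"claw": 85,"slide": [4,-16,3],"twist": -1},{"claw": 85,"slide": [10,-44,9],"twist": -3},{"claw": 85,"slide": [17,-75,16],"twist": -6},{"claw": 85,"slide": [24,-106,23],"twist": -9},{"claw": 85,"slide": [31,-135,30],"twist": -11},{"claw": 85,"slide": [36,-155,34],"twist": -12.1},{"claw": 85,"slide": [38.2,-165.4,36],"twist": -12.1},{"claw": 85,"slide": [38.2,-165.4,36],"twist": -12.1},{"claw": 85,"slide": [38.2,-165.4,36],"twist": -12.1},{"claw": 85,"slide": [38.2,-165.4,36],"twist": -12.1}])

```text
t: 1.77
position: [0.4926, -0.1364, 0.1304]
ee_rot: [[0.965, -0.261, -0.0], [-0.261, -0.965, -0.0], [-0.0, 0.0, -1.0]]
force: [-0.3, -0.3, 0.1]
gripper_width: 0.0851
```

```bash
python3 go.py 493.4 -132.8 15 -14.8; python3 - <<'E'
from h import *
im=robot.capture("top"); cv2.imwrite("pics/t1.png",cv2.resize(im[150:300,220:440,::-1],(792,540),interpolation=2))
E
```

```text
t 1.77 pos [ 492.6 -136.4  130.4] yaw -15.1 F [-0.3 -0.3  0.1] w 85.1 -> slide [-1.000e-01 -3.800e+00  1.154e+02] twist -0.3
```

View pics/t1.png

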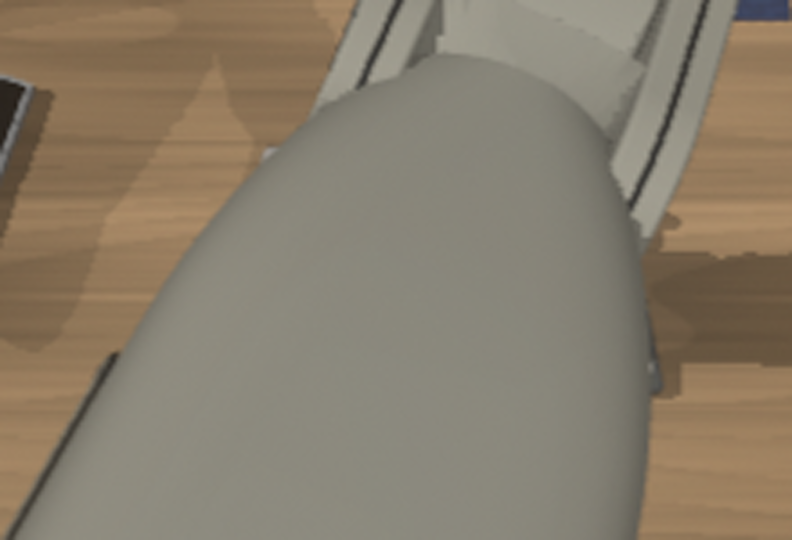

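Emit:
carry_out(moves=[{"claw": 85,"slide": [0,-1,8],"twist": 0},{"claw": 85,"slide": [0,-2,20],"twist": 0},{"claw": 85,"slide": [0,-3,35],"twist": 0},{"claw": 85,"slide": [0,-3.8,50],"twist": -0.3},{"claw": 85,"slide": [0,-3.8,62],"twist": -0.3},{"claw": 85,"slide": [0,-3.8,70],"twist": -0.3},{"claw": 85,"slide": [0,-3.8,70],"twist": -0.3},{"claw": 85,"slide": [0,-3.8,70],"twist": -0.3},{"claw": 85,"slide": [0,-3.8,70],"twist": -0.3},{"claw": 85,"slide": [0,-3.8,70],"twist": -0.3}])

```text
t: 2.65
position: [0.4945, -0.1324, 0.061]
ee_rot: [[0.967, -0.256, 0.001], [-0.256, -0.967, -0.001], [0.001, 0.0, -1.0]]
force: [0.8, -0.4, 0.1]
gripper_width: 0.0852
```

```bash
python3 go.py 493.4 -132.8 15 -14.8; python3 - <<'E'
from h import *
im=robot.capture("side"); cv2.imwrite("pics/s1.png",cv2.resize(im[90:240,220:420,::-1],(800,600),interpolation=2))
E
```

```text
t 2.65 pos [ 494.5 -132.4   61. ] yaw -14.8 F [ 0.8 -0.4  0.1] w 85.2 -> slide [-1.   0.7 46. ] twist -0.0
```

View pics/s1.png

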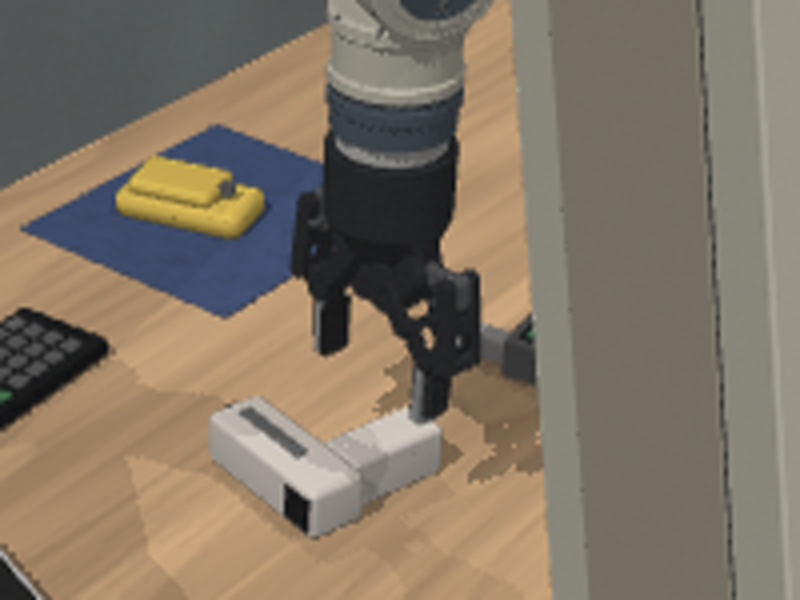

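Emit:
carry_out(moves=[{"claw": 85,"slide": [0,0,8],"twist": 0},{"claw": 85,"slide": [-1,0.7,18],"twist": 0},{"claw": 85,"slide": [-1,0.7,28],"twist": 0},{"claw": 85,"slide": [-1,0.7,37],"twist": 0},{"claw": 85,"slide": [-1,0.7,42],"twist": 0},{"claw": 85,"slide": [-1,0.7,45],"twist": 0},{"claw": 85,"slide": [-1,0.7,45],"twist": 0},{"claw": 50,"slide": [-1,0.7,45],"twist": 0},{"claw": 46,"slide": [-1,0.7,45],"twist": 0},{"claw": 42,"slide": [-1,0.7,45],"twist": 0}], force=30)

```text
t: 3.53
position: [0.4932, -0.1326, 0.0157]
ee_rot: [[0.967, -0.255, 0.001], [-0.255, -0.967, -0.0], [0.001, 0.0, -1.0]]
force: [-0.5, -0.1, -1.0]
gripper_width: 0.0508
```

Emit:
carry_out(moves=[{"claw": 36,"slide": [0,0,0],"twist": 0},{"claw": 32,"slide": [0,0,0],"twist": 0},{"claw": 28,"slide": [0,0,0],"twist": 0},{"claw": 25,"slide": [0,0,0],"twist": 0},{"claw": 25,"slide": [0,0,0],"twist": 0},{"claw": 25,"slide": [0,0,0],"twist": 0},{"claw": 25,"slide": [0,0,0],"twist": 0},{"claw": 25,"slide": [0,0,0],"twist": 0},{"claw": 25,"slide": [0,0,0],"twist": 0},{"claw": 25,"slide": [0,0,0],"twist": 0}], force=30)

```text
t: 4.37
position: [0.4932, -0.1326, 0.0157]
ee_rot: [[0.967, -0.255, 0.001], [-0.255, -0.967, -0.0], [0.001, 0.0, -1.0]]
force: [-0.9, 0.1, 6.4]
gripper_width: 0.0334
```

```bash
python3 go.py 493.4 -132.8 100 -14.8; python3 - <<'E'
from h import *
im=robot.capture("side"); cv2.imwrite("pics/s2.png",cv2.resize(im[90:240,220:420,::-1],(800,600),interpolation=2))
E
```

```text
t 4.37 pos [ 493.2 -132.6   15.7] yaw -14.8 F [-0.9  0.1  6.4] w 33.4 -> slide [  0.3   0.1 -84.3] twist 0.0
```

View pics/s2.png

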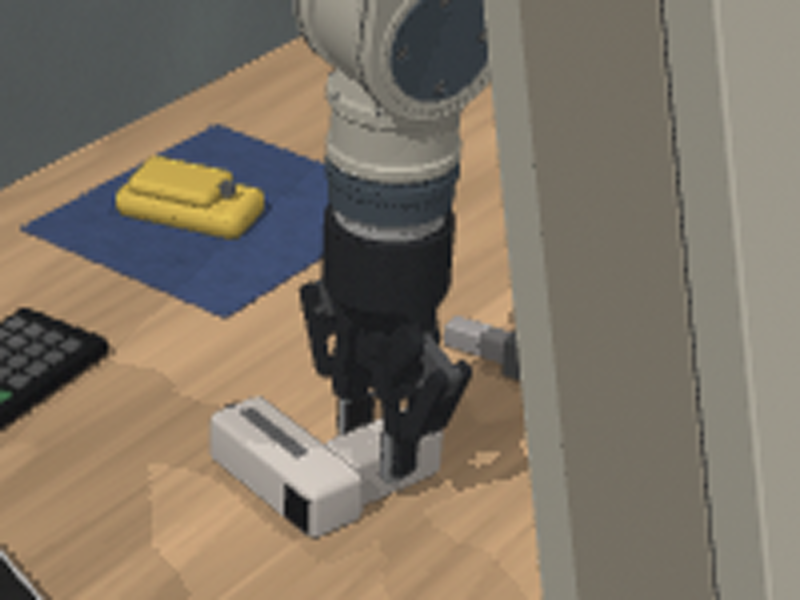

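Emit:
carry_out(moves=[{"claw": 20,"slide": [0,0,0],"twist": 0},{"claw": 20,"slide": [0,0,-2],"twist": 0},{"claw": 20,"slide": [0,0,-6],"twist": 0},{"claw": 20,"slide": [0,0,-14],"twist": 0},{"claw": 20,"slide": [0,0,-26],"twist": 0},{"claw": 20,"slide": [0,0,-40],"twist": 0},{"claw": 20,"slide": [0,0,-54],"twist": 0},{"claw": 20,"slide": [0,0,-64],"twist": 0},{"claw": 20,"slide": [0,0,-70],"twist": 0},{"claw": 20,"slide": [0,0,-70],"twist": 0}], force=60)

```text
t: 5.25
position: [0.4935, -0.1327, 0.0866]
ee_rot: [[0.967, -0.255, 0.002], [-0.255, -0.967, -0.001], [0.002, 0.0, -1.0]]
force: [0.1, 0.3, -1.5]
gripper_width: 0.0326
```

```bash
python3 go.py 541.8 172.1 85 -18.5; python3 - <<'E'
from h import *
im=robot.capture("side"); cv2.imwrite("pics/s3.png",cv2.resize(im[90:240,220:420,::-1],(800,600),interpolation=2))
E
```

```text
t 5.25 pos [ 493.5 -132.7   86.6] yaw -14.8 F [ 0.1  0.3 -1.5] w 32.6 -> slide [ -31.1 -307.1    1.4] twist 3.7
```

View pics/s3.png

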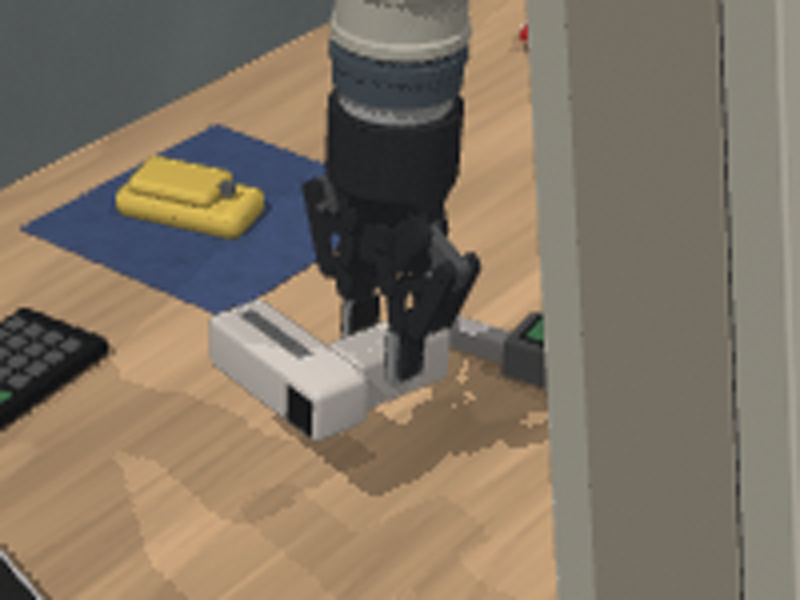

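Emit:
carry_out(moves=[{"claw": 20,"slide": [-0.5,-5,0],"twist": 0.1},{"claw": 20,"slide": [-2,-17,0],"twist": 0.3},{"claw": 20,"slide": [-4,-36,0],"twist": 0.6},{"claw": 20,"slide": [-6,-60,0],"twist": 1},{"claw": 20,"slide": [-9,-86,0],"twist": 1.3},{"claw": 20,"slide": [-11,-112,0],"twist": 1.6},{"claw": 20,"slide": [-14,-138,0],"twist": 2},{"claw": 20,"slide": [-16,-162,0],"twist": 2.4},{"claw": 20,"slide": [-18,-180,0],"twist": 2.8},{"claw": 20,"slide": [-19,-190,0],"twist": 3}])

```text
t: 6.13
position: [0.5226, 0.0583, 0.0844]
ee_rot: [[0.953, -0.304, -0.002], [-0.304, -0.953, 0.001], [-0.002, -0.0, -1.0]]
force: [0.2, 0.3, -1.3]
gripper_width: 0.0327
```

```bash
python3 go.py 541.8 172.1 85 -18.5
```

```text
t 6.13 pos [522.6  58.3  84.4] yaw -17.7 F [ 0.2  0.3 -1.3] w 32.7 -> slide [ -16.4 -114.3   -0.6] twist 0.8
```

Emit:
carry_out(moves=[{"claw": 20,"slide": [-1,-10,0],"twist": 0.2},{"claw": 20,"slide": [-4,-28,0],"twist": 0.5},{"claw": 20,"slide": [-7,-50,0],"twist": 0.8},{"claw": 20,"slide": [-10,-72,0],"twist": 0.8},{"claw": 20,"slide": [-13,-92,0],"twist": 0.8},{"claw": 20,"slide": [-15,-106,0],"twist": 0.8},{"claw": 20,"slide": [-16.4,-114,0],"twist": 0.8},{"claw": 20,"slide": [-16.4,-114,0],"twist": 0.8},{"claw": 20,"slide": [-16.4,-114,0],"twist": 0.8},{"claw": 20,"slide": [-16.4,-114,0],"twist": 0.8}])

```text
t: 6.97
position: [0.5422, 0.1687, 0.0851]
ee_rot: [[0.948, -0.319, -0.0], [-0.319, -0.948, -0.0], [-0.0, 0.001, -1.0]]
force: [0.6, 0.9, -1.9]
gripper_width: 0.0329
```

```bash
python3 go.py 541.8 172.1 21.5 -18.5; python3 - <<'E'
from h import *
im=robot.capture("side"); cv2.imwrite("pics/s4.png",cv2.resize(im[180:330,90:290,::-1],(800,600),interpolation=2))
im=robot.capture("top"); cv2.imwrite("pics/t4.png",cv2.resize(im[130:280,90:290,::-1],(800,600),interpolation=2))
E
```

```text
t 6.97 pos [542.2 168.7  85.1] yaw -18.6 F [ 0.6  0.9 -1.9] w 32.9 -> slide [-1.4 -3.1 63.6] twist -0.1
```

View pics/s4.png

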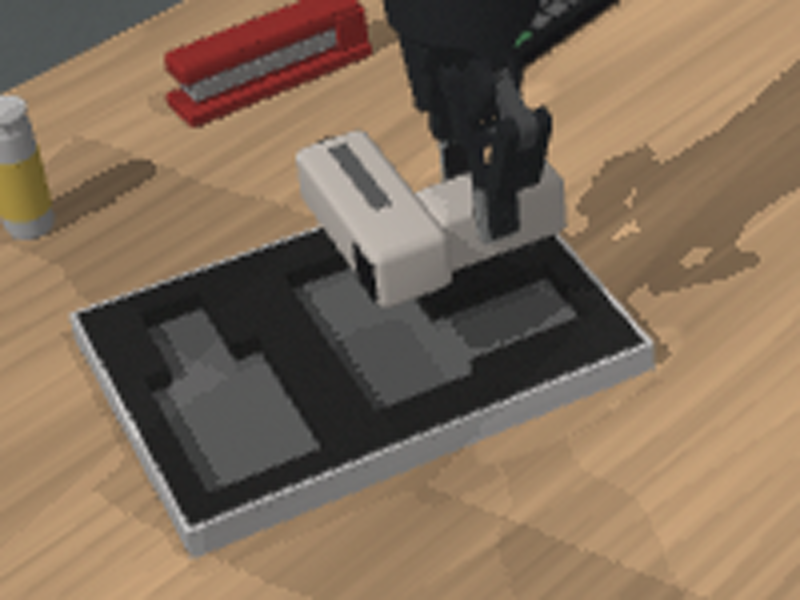

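View pics/t4.png

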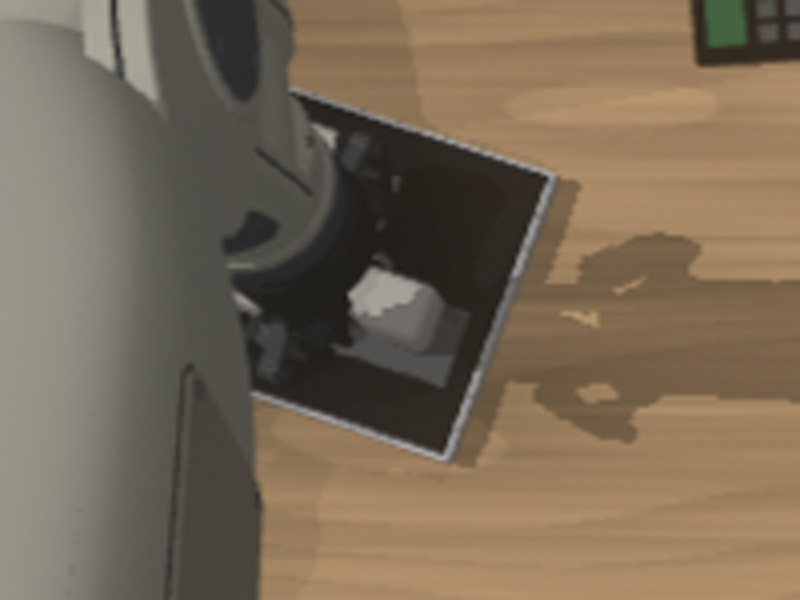

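```bash
python3 - <<'E'
from h import *
a=np.radians(-18.6);u=np.array([np.cos(a),np.sin(a)]);v=np.array([-u[1],u[0]])
o=np.array([542.2,168.7])
for nm,x,y in(("rear+y",-27,73),("rear-y",-27,31),("nose+y",83,73),("handle end rear",-17,-39)):
    p=o+x*u+y*v
    P=np.array([[*p,69.4],[*p,105.4]])/1000
    print(nm,((proj("side",P)-[90,180])*4).round().tolist())
im=cv2.imread("pics/s4.png");
E
```

```text
rear+y [[377.0, 316.0], [370.0, 261.0]]
rear-y [[454.0, 288.0], [448.0, 232.0]]
nose+y [[294.0, 200.0], [286.0, 146.0]]
handle end rear [[567.0, 231.0], [563.0, 177.0]]
```

Emit:
carry_out(moves=[{"claw": 20,"slide": [-0.7,-1.5,4],"twist": 0},{"claw": 20,"slide": [-1.4,-3.1,12],"twist": 0},{"claw": 20,"slide": [-1.4,-3.1,21],"twist": 0},{"claw": 20,"slide": [-1.4,-3.1,30],"twist": 0},{"claw": 20,"slide": [-1.4,-3.1,38],"twist": 0},{"claw": 20,"slide": [-1.4,-3.1,45],"twist": 0},{"claw": 20,"slide": [-1.4,-3.1,50],"twist": 0},{"claw": 20,"slide": [-1.4,-3.1,54],"twist": 0},{"claw": 20,"slide": [-1.4,-3.1,56],"twist": 0},{"claw": 20,"slide": [-1.4,-3.1,56],"twist": 0}])

```text
t: 7.9
position: [0.5418, 0.173, 0.0289]
ee_rot: [[0.948, -0.319, -0.001], [-0.319, -0.948, -0.0], [-0.0, 0.0, -1.0]]
force: [-0.3, -0.8, -1.4]
gripper_width: 0.0327
```

```bash
python3 go.py 541.8 172.1 21.5 -18.5; python3 - <<'E'
from h import *
im=robot.capture("side"); cv2.imwrite("pics/s5.png",cv2.resize(im[180:330,90:290,::-1],(800,600),interpolation=2))
E
```

```text
t 7.9 pos [541.8 173.   28.9] yaw -18.6 F [-0.3 -0.8 -1.4] w 32.7 -> slide [0.2 0.8 7.4] twist -0.1
```

View pics/s5.png

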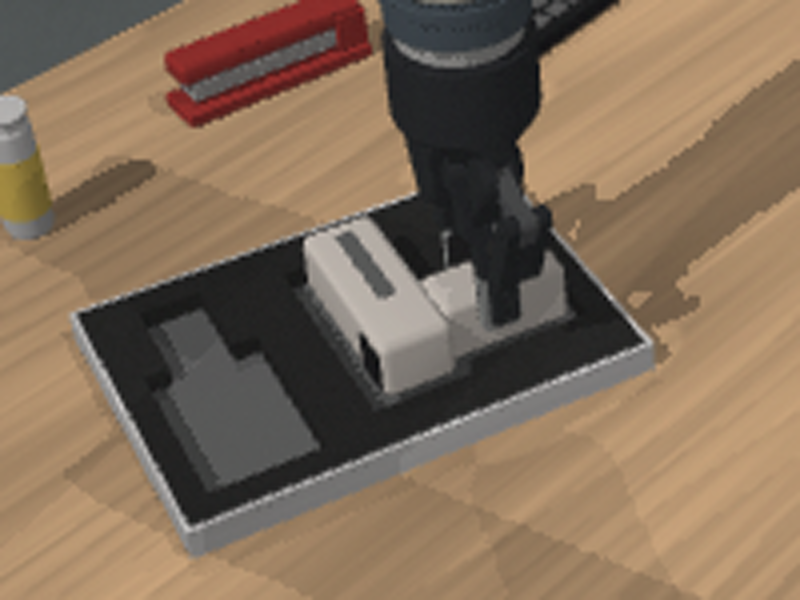

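Emit:
carry_out(moves=[{"claw": 20,"slide": [0,0,1],"twist": 0},{"claw": 20,"slide": [0,0,2],"twist": 0},{"claw": 20,"slide": [0,0,3],"twist": 0},{"claw": 20,"slide": [0,0,4],"twist": 0},{"claw": 20,"slide": [0,0,5],"twist": 0},{"claw": 20,"slide": [0,0,5.5],"twist": 0},{"claw": 20,"slide": [0,0,6],"twist": 0},{"claw": 20,"slide": [0,0,6.5],"twist": 0},{"claw": 20,"slide": [0,0,7],"twist": 0},{"claw": 20,"slide": [0,0,7],"twist": 0}])

```text
t: 8.78
position: [0.5419, 0.173, 0.0222]
ee_rot: [[0.948, -0.319, -0.0], [-0.319, -0.948, -0.0], [-0.0, 0.0, -1.0]]
force: [0.7, 0.3, -0.7]
gripper_width: 0.0328
```

```bash
python3 go.py 541.8 172.1 21.5 -18.5
```

```text
t 8.78 pos [541.9 173.   22.2] yaw -18.6 F [ 0.7  0.3 -0.7] w 32.8 -> slide [0.2 0.9 0.7] twist -0.1
```

Emit:
carry_out(moves=[{"claw": 20,"slide": [0,0,0.3],"twist": 0},{"claw": 20,"slide": [0,0,0.6],"twist": 0},{"claw": 20,"slide": [0,0,0.9],"twist": 0},{"claw": 20,"slide": [0,0,1.2],"twist": 0},{"claw": 20,"slide": [0,0,1.2],"twist": 0},{"claw": 20,"slide": [0,0,1.2],"twist": 0},{"claw": 20,"slide": [0,0,1.2],"twist": 0},{"claw": 20,"slide": [0,0,1.2],"twist": 0},{"claw": 20,"slide": [0,0,1.2],"twist": 0},{"claw": 20,"slide": [0,0,1.2],"twist": 0}])

```text
t: 9.62
position: [0.542, 0.173, 0.0219]
ee_rot: [[0.948, -0.319, 0.001], [-0.319, -0.948, 0.0], [0.001, -0.0, -1.0]]
force: [-3.3, -0.5, 7.8]
gripper_width: 0.0332
```

```bash
python3 go.py 541.8 172.1 21.5 -18.5
```

```text
t 9.62 pos [542.  173.   21.9] yaw -18.6 F [-3.3 -0.5  7.8] w 33.2 -> slide [0.1 0.9 0.4] twist -0.1
```

Contact with the floor (+7.8 N). Release gently, then rise.

Emit:
carry_out(moves=[{"claw": 34,"slide": [0,0,-0.5],"twist": 0},{"claw": 36,"slide": [0,0,-0.5],"twist": 0},{"claw": 39,"slide": [0,0,-0.5],"twist": 0},{"claw": 43,"slide": [0,0,-0.5],"twist": 0},{"claw": 48,"slide": [0,0,-0.5],"twist": 0},{"claw": 55,"slide": [0,0,-0.5],"twist": 0},{"claw": 65,"slide": [0,0,-0.5],"twist": 0},{"claw": 65,"slide": [0,0,-0.5],"twist": 0},{"claw": 65,"slide": [0,0,-0.5],"twist": 0},{"claw": 65,"slide": [0,0,-0.5],"twist": 0}], force=20)

```text
t: 10.45
position: [0.542, 0.173, 0.0216]
ee_rot: [[0.948, -0.319, -0.0], [-0.319, -0.948, 0.0], [-0.0, -0.0, -1.0]]
force: [0.0, 0.1, 0.8]
gripper_width: 0.0652
```

Emit:
carry_out(moves=[{"claw": 65,"slide": [0,0,-4],"twist": 0},{"claw": 65,"slide": [0,0,-14],"twist": 0},{"claw": 65,"slide": [0,0,-28],"twist": 0},{"claw": 65,"slide": [0,0,-45],"twist": 0},{"claw": 65,"slide": [0,0,-65],"twist": 0},{"claw": 65,"slide": [0,0,-85],"twist": 0},{"claw": 65,"slide": [0,0,-105],"twist": 0},{"claw": 85,"slide": [0,0,-120],"twist": 0},{"claw": 85,"slide": [0,0,-128],"twist": 0},{"claw": 85,"slide": [0,0,-130],"twist": 0}])

```text
t: 11.28
position: [0.5427, 0.1731, 0.1538]
ee_rot: [[0.948, -0.319, 0.003], [-0.319, -0.948, 0.0], [0.003, -0.001, -1.0]]
force: [-0.1, 0.2, -0.2]
gripper_width: 0.0847
```

```bash
python3 go.py 465.5 -312.3 130 97.8; python3 - <<'E'
from h import *
im=robot.capture("side"); cv2.imwrite("pics/s6.png",cv2.resize(im[180:330,90:290,::-1],(800,600),interpolation=2))
E
```

```text
t 11.28 pos [542.7 173.1 153.8] yaw -18.6 F [-0.1  0.2 -0.2] w 84.7 -> slide [ 81.6 484.7  23.3] twist -116.4
```

View pics/s6.png

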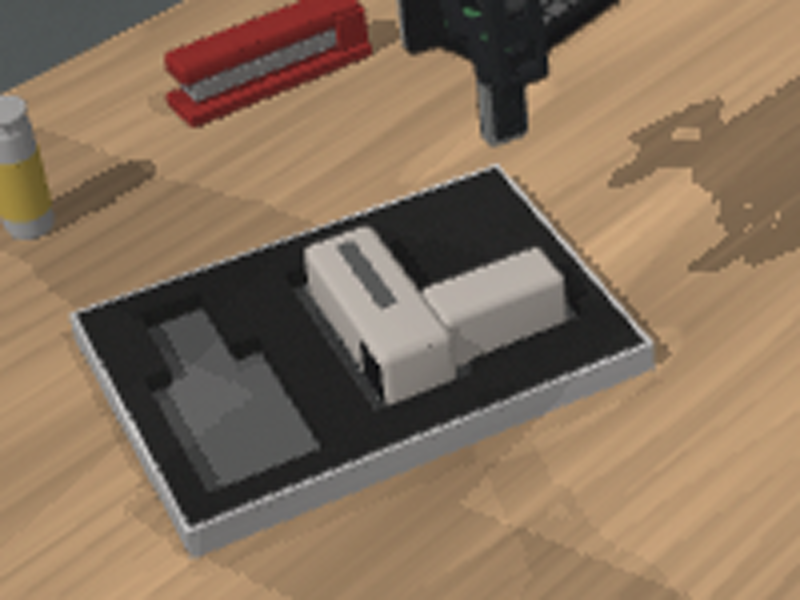

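Emit:
carry_out(moves=[{"claw": 85,"slide": [2,8,0],"twist": -3},{"claw": 85,"slide": [5,30,0],"twist": -9},{"claw": 85,"slide": [10,58,0],"twist": -15},{"claw": 85,"slide": [15,88,0],"twist": -21},{"claw": 85,"slide": [20,118,0],"twist": -27},{"claw": 85,"slide": [25,148,0],"twist": -33},{"claw": 85,"slide": [30,178,0],"twist": -39},{"claw": 85,"slide": [35,208,0],"twist": -45},{"claw": 85,"slide": [40,238,0],"twist": -51},{"claw": 85,"slide": [44,262,0],"twist": -57}])

```text
t: 12.17
position: [0.4991, -0.0911, 0.1506]
ee_rot: [[0.781, 0.625, -0.002], [0.625, -0.781, 0.0], [-0.001, -0.001, -1.0]]
force: [-0.7, -0.0, 0.1]
gripper_width: 0.0852
```

```bash
python3 go.py 465.5 -312.3 130 97.8
```

```text
t 12.17 pos [499.1 -91.1 150.6] yaw 38.7 F [-0.7 -0.   0.1] w 85.2 -> slide [-164.4  151.7   20.6] twist -59.1
```

Emit:
carry_out(moves=[{"claw": 85,"slide": [-14,13,2],"twist": -6},{"claw": 85,"slide": [-32,29,4],"twist": -12},{"claw": 85,"slide": [-51,47,6],"twist": -18},{"claw": 85,"slide": [-71,66,9],"twist": -25},{"claw": 85,"slide": [-91,84,12],"twist": -32},{"claw": 85,"slide": [-111,102,14],"twist": -39},{"claw": 85,"slide": [-130,120,16],"twist": -46},{"claw": 85,"slide": [-147,136,18],"twist": -52},{"claw": 85,"slide": [-159,147,20],"twist": -57},{"claw": 85,"slide": [-164.4,151.7,20.6],"twist": -59.1}])

```text
t: 13.0
position: [0.4646, -0.3122, 0.1293]
ee_rot: [[-0.134, 0.991, -0.002], [0.991, 0.134, 0.001], [0.001, -0.002, -1.0]]
force: [0.0, -0.1, 0.4]
gripper_width: 0.0846
```

```bash
python3 go.py 465.5 -312.3 60 97.8;  python3 - <<'E'
from h import *
im=robot.capture("side"); cv2.imwrite("pics/s7.png",cv2.resize(im[70:220,290:490,::-1],(800,600),interpolation=2))
E
```

```text
t 13.0 pos [ 464.6 -312.2  129.3] yaw 97.7 F [ 0.  -0.1  0.4] w 84.6 -> slide [-0.3  1.  69.3] twist -0.1
```

View pics/s7.png

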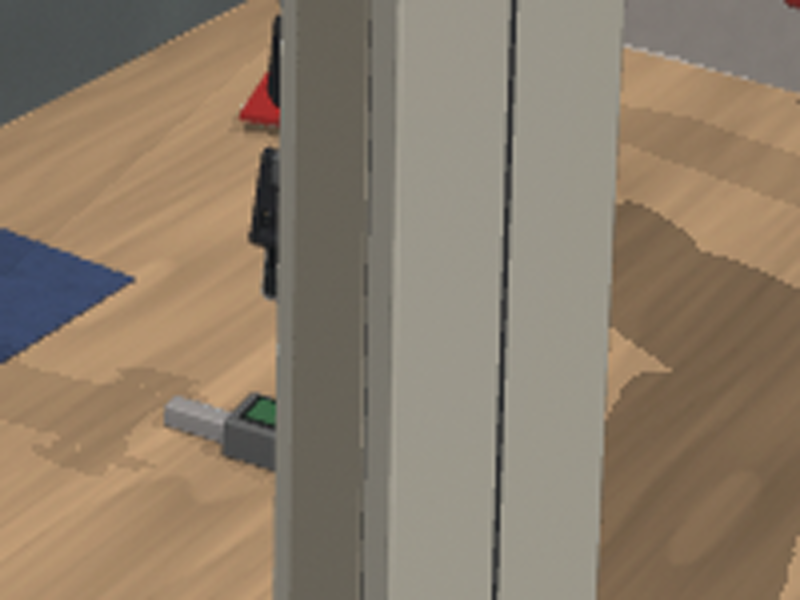

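```bash
python3 - <<'E'
from h import *
a=np.radians(7.8);u=np.array([np.cos(a),np.sin(a)]);v=np.array([-u[1],u[0]]);o=np.array([465.5,-312.3])
for x,y,z in((90,9,0),(90,9,18),(40,23,0),(40,23,30),(40,-23,30)):
    print(x,y,z,((proj("side",[np.array([*(o+x*u+y*v),z])/1000])-[290,70])*4).round())
for x,y,z in((40,23,30),(40,-23,30),(-40,-23,30),(90,0,18)):
    print(x,y,z,((proj("top",[np.array([*(o+x*u+y*v),z])/1000])-[270,180])*5).round())
E
```

```text
90 9 0 [[160. 425.]]
90 9 18 [[162. 403.]]
40 23 0 [[217. 455.]]
40 23 30 [[221. 418.]]
40 -23 30 [[250. 387.]]
40 23 30 [[545. 235.]]
40 -23 30 [[641. 222.]]
-40 -23 30 [[674. 391.]]
90 0 18 [[566. 131.]]
```

Emit:
carry_out(moves=[{"claw": 85,"slide": [0,0.5,8],"twist": 0},{"claw": 85,"slide": [0,1,22],"twist": 0},{"claw": 85,"slide": [0,1,40],"twist": 0},{"claw": 85,"slide": [0,1,58],"twist": 0},{"claw": 85,"slide": [0,1,74],"twist": 0},{"claw": 85,"slide": [0,1,88],"twist": 0},{"claw": 85,"slide": [0,1,100],"twist": 0},{"claw": 85,"slide": [0,1,110],"twist": 0},{"claw": 85,"slide": [0,1,115],"twist": 0},{"claw": 85,"slide": [0,1,116],"twist": 0}])

```text
t: 13.88
position: [0.4661, -0.3093, 0.0138]
ee_rot: [[-0.13, 0.991, -0.001], [0.991, 0.13, 0.001], [0.002, -0.001, -1.0]]
force: [-0.4, 0.0, 0.5]
gripper_width: 0.0852
```

```bash
python3 go.py 465.5 -312.3 13.5 97.8
```

```text
t 13.88 pos [ 466.1 -309.3   13.8] yaw 97.5 F [-0.4  0.   0.5] w 85.2 -> slide [-2.9 -1.   0.3] twist -0.3
```

Emit:
carry_out(moves=[{"claw": 85,"slide": [-2,-1,0],"twist": -0.3},{"claw": 85,"slide": [-2.9,-1,0.2],"twist": -0.3},{"claw": 75,"slide": [-2.9,-1,0.2],"twist": -0.3},{"claw": 65,"slide": [-2.9,-1,0.2],"twist": -0.3},{"claw": 58,"slide": [-2.9,-1,0.2],"twist": -0.3},{"claw": 54,"slide": [-2.9,-1,0.2],"twist": -0.3},{"claw": 50,"slide": [-2.9,-1,0.2],"twist": -0.3},{"claw": 47,"slide": [-2.9,-1,0.2],"twist": -0.3},{"claw": 44,"slide": [-2.9,-1,0.2],"twist": -0.3},{"claw": 40,"slide": [-2.9,-1,0.2],"twist": -0.3}], force=30)

```text
t: 14.72
position: [0.466, -0.3135, 0.0151]
ee_rot: [[-0.136, 0.991, 0.0], [0.991, 0.136, -0.001], [-0.001, 0.0, -1.0]]
force: [-0.6, -1.0, 5.0]
gripper_width: 0.0452
```

Emit:
carry_out(moves=[{"claw": 35,"slide": [0,0,0],"twist": 0},{"claw": 35,"slide": [0,0,0],"twist": 0},{"claw": 35,"slide": [0,0,0],"twist": 0},{"claw": 35,"slide": [0,0,0],"twist": 0},{"claw": 35,"slide": [0,0,0],"twist": 0},{"claw": 35,"slide": [0,0,0],"twist": 0},{"claw": 35,"slide": [0,0,0],"twist": 0},{"claw": 35,"slide": [0,0,0],"twist": 0},{"claw": 35,"slide": [0,0,0],"twist": 0},{"claw": 35,"slide": [0,0,0],"twist": 0}], force=60)

```text
t: 15.55
position: [0.4661, -0.3136, 0.0153]
ee_rot: [[-0.136, 0.991, 0.001], [0.991, 0.136, -0.001], [-0.001, 0.0, -1.0]]
force: [-1.5, 0.2, 7.0]
gripper_width: 0.0445
```

```bash
python3 go.py 465.5 -312.3 85 97.8;  python3 - <<'E'
from h import *
im=robot.capture("side"); cv2.imwrite("pics/s8.png",cv2.resize(im[70:220,290:490,::-1],(800,600),interpolation=2))
E
```

```text
t 15.55 pos [ 466.1 -313.6   15.3] yaw 97.8 F [-1.5  0.2  7. ] w 44.5 -> slide [  1.3  -0.4 -69.7] twist 0.0
```

View pics/s8.png

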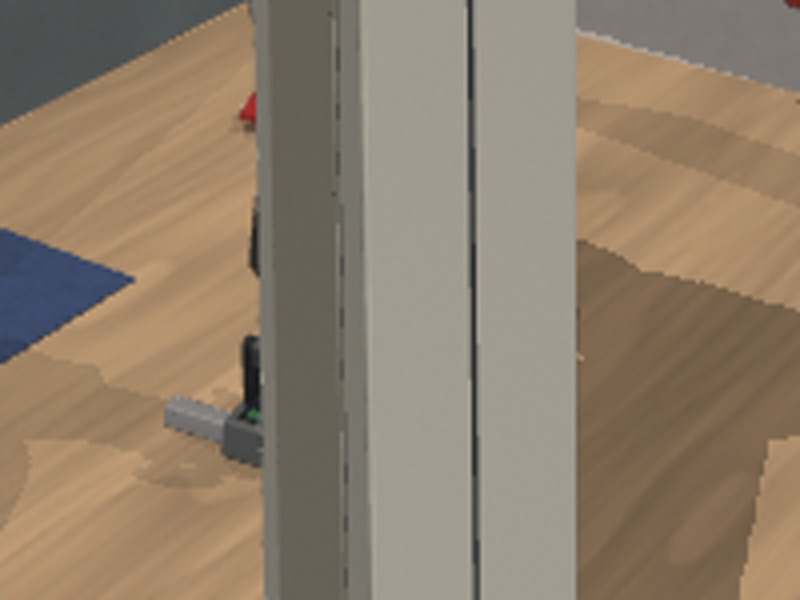

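Emit:
carry_out(moves=[{"claw": 35,"slide": [0,0,0],"twist": 0},{"claw": 35,"slide": [0,0,-2],"twist": 0},{"claw": 35,"slide": [0,0,-6],"twist": 0},{"claw": 35,"slide": [0,0,-14],"twist": 0},{"claw": 35,"slide": [0,0,-26],"twist": 0},{"claw": 35,"slide": [0,0,-42],"twist": 0},{"claw": 35,"slide": [0,0,-58],"twist": 0},{"claw": 35,"slide": [0,0,-72],"twist": 0},{"claw": 35,"slide": [0,0,-82],"twist": 0},{"claw": 35,"slide": [0,0,-85],"twist": 0}])

```text
t: 16.43
position: [0.4665, -0.3137, 0.1017]
ee_rot: [[-0.136, 0.991, 0.002], [0.991, 0.136, -0.002], [-0.002, 0.002, -1.0]]
force: [0.3, 0.6, -3.2]
gripper_width: 0.0446
```

```bash
python3 go.py 590.3 306 100 71.5;  python3 - <<'E'
from h import *
im=robot.capture("side"); cv2.imwrite("pics/s9.png",cv2.resize(im[70:220,290:490,::-1],(800,600),interpolation=2))
E
```

```text
t 16.43 pos [ 466.5 -313.7  101.7] yaw 97.8 F [ 0.3  0.6 -3.2] w 44.6 -> slide [597.1 206.9   0.9] twist 26.3
```

View pics/s9.png

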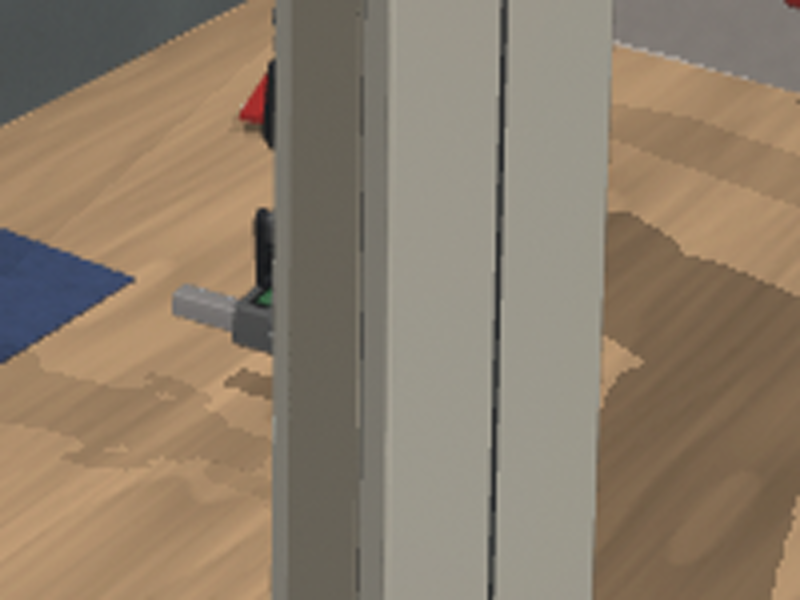

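Emit:
carry_out(moves=[{"claw": 35,"slide": [5,2,0],"twist": 0.5},{"claw": 35,"slide": [18,6,0],"twist": 1},{"claw": 35,"slide": [38,13,0],"twist": 2},{"claw": 35,"slide": [62,21,0],"twist": 3},{"claw": 35,"slide": [88,30,0],"twist": 4},{"claw": 35,"slide": [115,40,0],"twist": 5},{"claw": 35,"slide": [142,49,0],"twist": 6},{"claw": 35,"slide": [169,58,0],"twist": 7},{"claw": 35,"slide": [196,68,0],"twist": 8},{"claw": 35,"slide": [223,77,0],"twist": 9}])

```text
t: 17.32
position: [0.5114, -0.0799, 0.0988]
ee_rot: [[0.022, 1.0, -0.002], [1.0, -0.022, 0.001], [0.001, -0.002, -1.0]]
force: [0.4, -0.4, -1.5]
gripper_width: 0.0444
```

```bash
python3 go.py 590.3 306 100 71.5
```

```text
t 17.32 pos [511.4 -79.9  98.8] yaw 88.7 F [ 0.4 -0.4 -1.5] w 44.4 -> slide [387.6  70.3  -1.1] twist 17.2
```

Emit:
carry_out(moves=[{"claw": 35,"slide": [28,5,0],"twist": 1},{"claw": 35,"slide": [56,10,0],"twist": 2.5},{"claw": 35,"slide": [84,15,0],"twist": 4},{"claw": 35,"slide": [112,20,0],"twist": 5.5},{"claw": 35,"slide": [140,25,-1],"twist": 7},{"claw": 35,"slide": [168,30,-1],"twist": 8.5},{"claw": 35,"slide": [195,35,-1],"twist": 10},{"claw": 35,"slide": [220,40,-1],"twist": 11},{"claw": 35,"slide": [242,44,-1],"twist": 12},{"claw": 35,"slide": [262,48,-1],"twist": 13}])

```text
t: 18.15
position: [0.5646, 0.181, 0.0995]
ee_rot: [[0.246, 0.969, -0.002], [0.969, -0.246, -0.0], [-0.001, -0.002, -1.0]]
force: [0.5, 0.4, -1.5]
gripper_width: 0.0445
```

```bash
python3 go.py 590.3 306 85 71.5
```

```text
t 18.15 pos [564.6 181.   99.5] yaw 75.8 F [ 0.5  0.4 -1.5] w 44.5 -> slide [127.5  -5.8  14.4] twist 4.3
```

Emit:
carry_out(moves=[{"claw": 35,"slide": [18,-1,0],"twist": 1},{"claw": 35,"slide": [38,-2,1],"twist": 2},{"claw": 35,"slide": [59,-3,3],"twist": 3},{"claw": 35,"slide": [80,-4,6],"twist": 3.5},{"claw": 35,"slide": [99,-5,9],"twist": 4},{"claw": 35,"slide": [113,-5.5,12],"twist": 4.3},{"claw": 35,"slide": [122,-5.8,14],"twist": 4.3},{"claw": 35,"slide": [127.5,-5.8,14.5],"twist": 4.3},{"claw": 35,"slide": [127.5,-5.8,14.5],"twist": 4.3},{"claw": 35,"slide": [127.5,-5.8,14.5],"twist": 4.3}])

```text
t: 18.98
position: [0.5909, 0.3037, 0.0861]
ee_rot: [[0.317, 0.948, -0.0], [0.948, -0.317, -0.0], [-0.001, -0.0, -1.0]]
force: [0.0, -0.3, -2.2]
gripper_width: 0.0445
```

```bash
python3 go.py 590.3 306 30 71.5; python3 - <<'E'
from h import *
im=robot.capture("side"); cv2.imwrite("pics/s10.png",cv2.resize(im[180:330,90:290,::-1],(800,600),interpolation=2))
E
```

```text
t 18.98 pos [590.9 303.7  86.1] yaw 71.5 F [ 0.  -0.3 -2.2] w 44.5 -> slide [ 2.  -1.3 56.1] twist 0.0
```

View pics/s10.png

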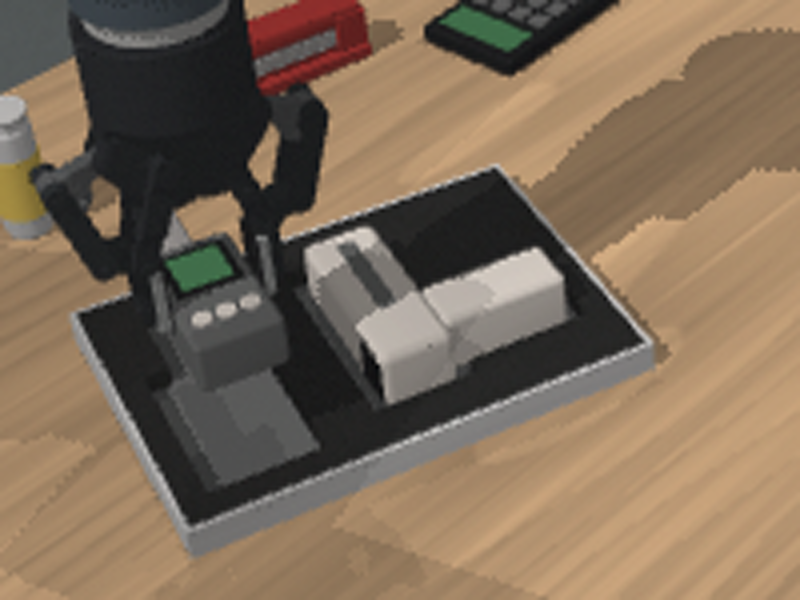

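Emit:
carry_out(moves=[{"claw": 35,"slide": [1,-0.7,4],"twist": 0},{"claw": 35,"slide": [2,-1.3,12],"twist": 0},{"claw": 35,"slide": [2,-1.3,21],"twist": 0},{"claw": 35,"slide": [2,-1.3,30],"twist": 0},{"claw": 35,"slide": [2,-1.3,38],"twist": 0},{"claw": 35,"slide": [2,-1.3,45],"twist": 0},{"claw": 35,"slide": [2,-1.3,50],"twist": 0},{"claw": 35,"slide": [2,-1.3,54],"twist": 0},{"claw": 35,"slide": [2,-1.3,56],"twist": 0},{"claw": 35,"slide": [2,-1.3,56],"twist": 0}])

```text
t: 19.87
position: [0.5903, 0.3064, 0.0298]
ee_rot: [[0.317, 0.948, -0.0], [0.948, -0.317, -0.0], [-0.0, -0.0, -1.0]]
force: [0.0, 0.4, -3.1]
gripper_width: 0.0444
```

```bash
python3 go.py 590.3 306 21.3 71.5; python3 - <<'E'
from h import *
im=robot.capture("side"); cv2.imwrite("pics/s11.png",cv2.resize(im[180:330,90:290,::-1],(800,600),interpolation=2))
s=robot.read_state();R=np.array(s["ee_rot"]);o=s["position"][:2]*1000;u=R[:2,1];v=R[:2,0];ub=s["position"][2]*1000-15.3
for x,y,z in((-40,23,30),(-40,-23,30),(-40,-23,0),(-40,23,0)):print(((proj("side",[np.array([*(o+x*u+y*v),ub+z])/1000])-[90,180])*4).round())
E
```

```text
t 19.87 pos [590.3 306.4  29.8] yaw 71.5 F [ 0.   0.4 -3.1] w 44.4 -> slide [-0.4  0.1  8.5] twist 0.0
[[208. 437.]]
[[297. 402.]]
[[305. 445.]]
[[217. 481.]]
```

View pics/s11.png

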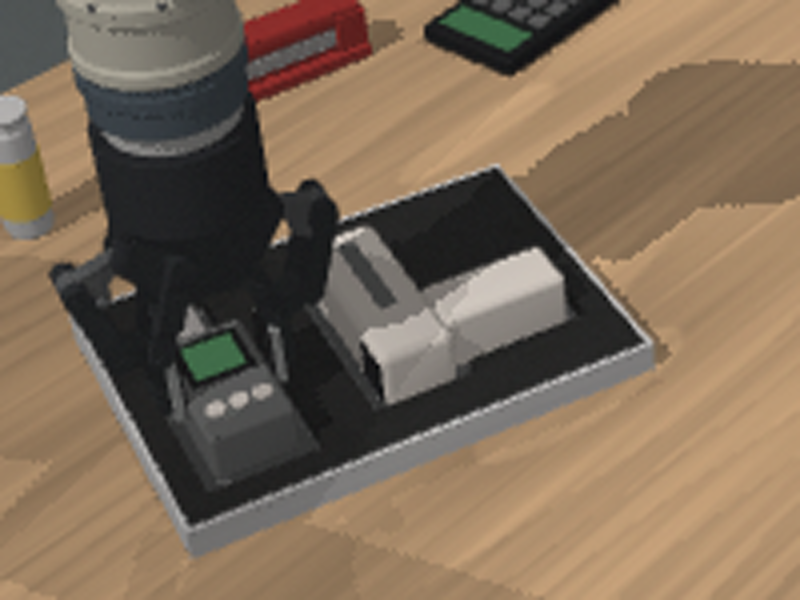

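Emit:
carry_out(moves=[{"claw": 35,"slide": [0,0,1],"twist": 0},{"claw": 35,"slide": [0,0,2.2],"twist": 0},{"claw": 35,"slide": [0,0,3.4],"twist": 0},{"claw": 35,"slide": [0,0,4.6],"twist": 0},{"claw": 35,"slide": [0,0,5.6],"twist": 0},{"claw": 35,"slide": [0,0,6.4],"twist": 0},{"claw": 35,"slide": [0,0,7.1],"twist": 0},{"claw": 35,"slide": [0,0,7.7],"twist": 0},{"claw": 35,"slide": [0,0,8.1],"twist": 0},{"claw": 35,"slide": [0,0,8.1],"twist": 0}])

```text
t: 20.75
position: [0.5904, 0.3064, 0.0221]
ee_rot: [[0.317, 0.948, -0.0], [0.948, -0.317, -0.0], [-0.0, -0.0, -1.0]]
force: [0.2, -0.2, -2.9]
gripper_width: 0.0446
```

```bash
python3 go.py 590.3 306 21.3 71.5
```

```text
t 20.75 pos [590.4 306.4  22.1] yaw 71.5 F [ 0.2 -0.2 -2.9] w 44.6 -> slide [-0.4  0.1  0.8] twist 0.0
```

Emit:
carry_out(moves=[{"claw": 35,"slide": [0,0,0.3],"twist": 0},{"claw": 35,"slide": [0,0,0.6],"twist": 0},{"claw": 35,"slide": [0,0,0.9],"twist": 0},{"claw": 35,"slide": [0,0,1.2],"twist": 0},{"claw": 35,"slide": [0,0,1.5],"twist": 0},{"claw": 35,"slide": [0,0,1.5],"twist": 0},{"claw": 35,"slide": [0,0,1.5],"twist": 0},{"claw": 35,"slide": [0,0,1.5],"twist": 0},{"claw": 35,"slide": [0,0,1.5],"twist": 0},{"claw": 35,"slide": [0,0,1.5],"twist": 0}])

```text
t: 21.58
position: [0.5905, 0.3065, 0.0214]
ee_rot: [[0.317, 0.948, 0.001], [0.948, -0.317, 0.0], [0.0, 0.001, -1.0]]
force: [-3.3, -1.0, 5.0]
gripper_width: 0.0442
```

```bash
python3 go.py 590.3 306 21.3 71.5
```

```text
t 21.58 pos [590.5 306.5  21.4] yaw 71.5 F [-3.3 -1.   5. ] w 44.2 -> slide [-0.5 -0.   0.1] twist 0.0
```

Floor contact. Release to a narrow opening (the thermometer is beside it), then rise.

Emit:
carry_out(moves=[{"claw": 45,"slide": [0,0,-0.5],"twist": 0},{"claw": 47,"slide": [0,0,-0.5],"twist": 0},{"claw": 50,"slide": [0,0,-0.5],"twist": 0},{"claw": 54,"slide": [0,0,-0.5],"twist": 0},{"claw": 58,"slide": [0,0,-0.5],"twist": 0},{"claw": 62,"slide": [0,0,-0.5],"twist": 0},{"claw": 62,"slide": [0,0,-0.5],"twist": 0},{"claw": 62,"slide": [0,0,-0.5],"twist": 0},{"claw": 62,"slide": [0,0,-0.5],"twist": 0},{"claw": 62,"slide": [0,0,-0.5],"twist": 0}], force=20)

```text
t: 22.42
position: [0.5904, 0.3064, 0.0212]
ee_rot: [[0.317, 0.948, 0.0], [0.948, -0.317, 0.0], [0.0, -0.0, -1.0]]
force: [-0.4, 0.4, 0.6]
gripper_width: 0.0622
```

Emit:
carry_out(moves=[{"claw": 62,"slide": [0,0,-4],"twist": 0},{"claw": 62,"slide": [0,0,-14],"twist": 0},{"claw": 62,"slide": [0,0,-28],"twist": 0},{"claw": 62,"slide": [0,0,-45],"twist": 0},{"claw": 62,"slide": [0,0,-65],"twist": 0},{"claw": 62,"slide": [0,0,-85],"twist": 0},{"claw": 62,"slide": [0,0,-105],"twist": 0},{"claw": 62,"slide": [0,0,-120],"twist": 0},{"claw": 62,"slide": [0,0,-128],"twist": 0},{"claw": 62,"slide": [0,0,-130],"twist": 0}])

```text
t: 23.25
position: [0.591, 0.3066, 0.1536]
ee_rot: [[0.317, 0.948, 0.003], [0.948, -0.317, 0.001], [0.002, 0.003, -1.0]]
force: [0.2, -0.3, -0.1]
gripper_width: 0.0619
```

```bash
python3 go.py 500 0 200 71.5
```

```text
t 23.25 pos [591.  306.6 153.6] yaw 71.5 F [ 0.2 -0.3 -0.1] w 61.9 -> slide [-319.6   11.   -47.1] twist 0.0
```

Move aside for an unobstructed top view.

Emit:
carry_out(moves=[{"claw": 62,"slide": [-10,0,-5],"twist": 0},{"claw": 62,"slide": [-35,1,-10],"twist": 0},{"claw": 62,"slide": [-70,2,-20],"twist": 0},{"claw": 62,"slide": [-107,4,-30],"twist": 0},{"claw": 62,"slide": [-144,6,-40],"twist": 0},{"claw": 62,"slide": [-180,8,-45],"twist": 0},{"claw": 62,"slide": [-217,9,-45],"twist": 0},{"claw": 62,"slide": [-252,10,-45],"twist": 0},{"claw": 62,"slide": [-280,10,-45],"twist": 0},{"claw": 62,"slide": [-300,10,-45],"twist": 0}])

```text
t: 24.08
position: [0.5028, 0.0163, 0.1955]
ee_rot: [[0.319, 0.948, -0.002], [0.948, -0.319, -0.0], [-0.001, -0.002, -1.0]]
force: [0.4, 0.7, 0.4]
gripper_width: 0.0619
```

Emit:
carry_out(moves=[{"claw": 62,"slide": [-30,0,0],"twist": 0},{"claw": 62,"slide": [-60,0,0],"twist": 0},{"claw": 62,"slide": [-95,0,0],"twist": 0},{"claw": 62,"slide": [-125,0,0],"twist": 0},{"claw": 62,"slide": [-145,0,0],"twist": 0},{"claw": 62,"slide": [-150,0,0],"twist": 0},{"claw": 62,"slide": [-150,0,0],"twist": 0},{"claw": 62,"slide": [-150,0,0],"twist": 0},{"claw": 62,"slide": [-150,0,0],"twist": 0},{"claw": 62,"slide": [-150,0,0],"twist": 0}])

```text
t: 24.92
position: [0.4573, -0.1225, 0.196]
ee_rot: [[0.316, 0.949, -0.0], [0.949, -0.316, 0.0], [0.0, -0.0, -1.0]]
force: [0.0, 0.5, 0.8]
gripper_width: 0.0621
```

```bash
python3 - <<'E'
from meas import *
s=robot.capture("side"); cv2.imwrite("pics/s12.png",cv2.resize(s[180:330,90:290,::-1],(800,600),interpolation=2))
im=robot.capture("top"); cv2.imwrite("pics/t12.png",cv2.resize(im[130:250,90:250,::-1],(800,600),interpolation=2))
a=np.radians(-18.5);u=np.array([np.cos(a),np.sin(a)]);v=np.array([-u[1],u[0]])
def pt(o,x,y,z):
    return ((proj("top",[np.array([*(o+x*u+y*v),z])/1000])-[90,130])*5).round()[0].tolist()
o=np.array([541.8,172.1]);print("th",[pt(o,*q,42) for q in((83,73),(83,31),(-27,73),(17,-39),(-17,-39))])
o=np.array([590.3,306.0]);print("me",[pt(o,*q) for q in((40,23,36),(40,-23,36),(-40,-23,36),(-40,23,36),(90,0,24))])
E
```

```text
th [[387.0, 183.0], [469.0, 210.0], [299.0, 398.0], [559.0, 386.0], [533.0, 454.0]]
me [[178.0, 202.0], [268.0, 232.0], [202.0, 388.0], [111.0, 357.0], [271.0, 131.0]]
```

View pics/s12.png

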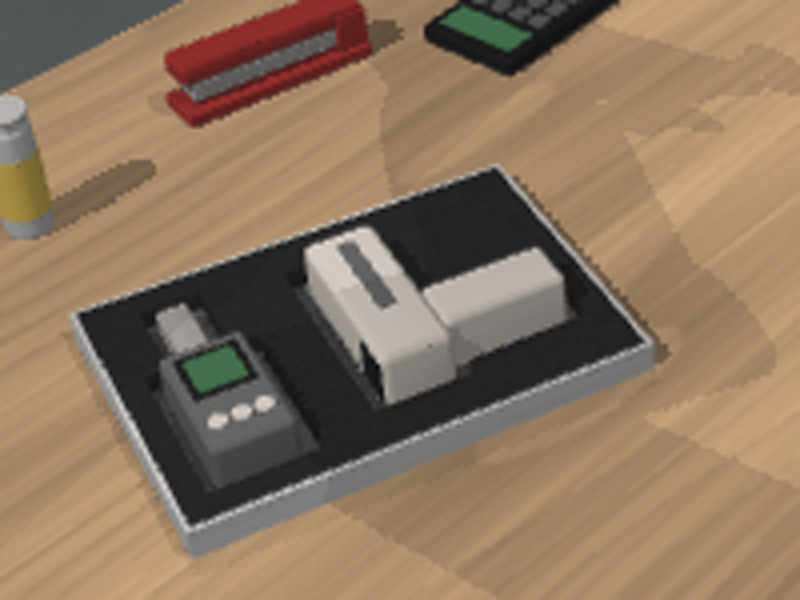

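View pics/t12.png

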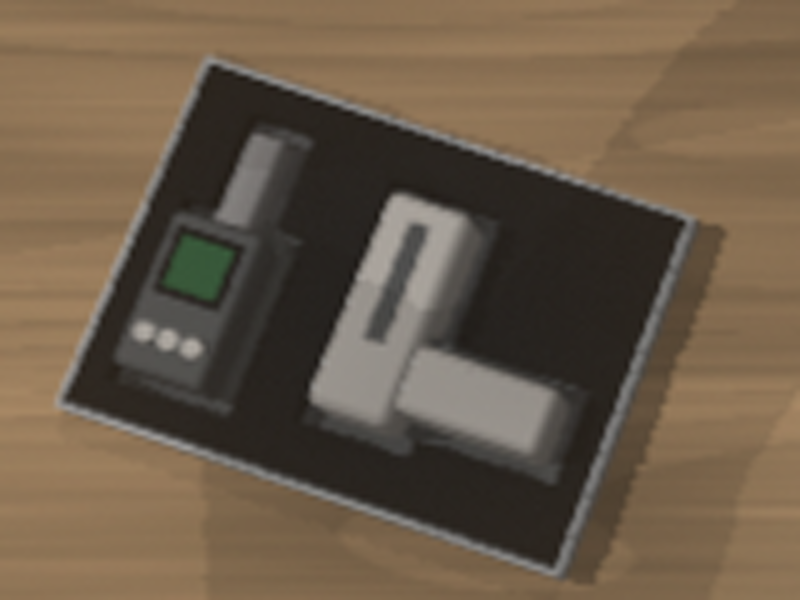

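```bash
python3 - <<'E'
from bench import robot
print(robot.finish_job())
E
```

```text
the job is handed in; nothing more can be done
None
```

I put the thermometer and then the meter into their own cut-outs and handed the job in after about 25 s of the 51 s allowed; no verdict is reported.

- **Gripping:** I gripped each with 30 N and raised that to 60 N for carrying.
- **Placing:** I lowered each one slowly until the wrist showed floor contact, about 5–8 N upward, and then opened the fingers. At release the tool was about 1 mm from each measured pocket point in plan and in line with the tray to within about 0.1°.
- **Last check:** The final top and side pictures show both lying flat in their pockets. In the top picture the corners I compared are within about 2–3 mm of where they should appear if seated (8–9 pixels at worst on a 5× enlargement). I read the small differences as rounded edges plus the 2 mm calibration.
- **Release:** The gripper ended clear of everything, with the tool force back near zero.

No check failed. The thermometer's last contact came about 0.5 mm earlier than expected, and the arm was often 3–4 mm off at the end of a move. I corrected that before each grasp and each lowering.

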